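# Spin-check a cast turbine rotor on its test stand

## Robot

A 6-joint arm with a two-finger parallel gripper is mounted at the origin on the work surface. World frame = base frame: x ahead of the robot, y to its left, z up, the work surface at z = 0. Lengths are in m, angles in degrees, forces in N, time in s.
With the tool pointing down it reaches from about 0.3 to 0.75 m from the base axis. Payload 8.5 kg.
Tool frame: the origin (TCP) lies between the finger pads; the fingertips stand ahead of it and the grasp point (between the pads) lies 8 mm behind it (env.tcp_to_tips is the z of the fingertips in the tool frame, in m); z points along the fingers, x is the direction in which the jaws open and shut, and the axes are right-handed (so a half turn about z gives the same grasp; the last joint's range is limited). The gripper opens to 85 mm and grips with 20 to 120 N. Pads are 22 mm wide; open, the fingers measure 114 mm over their backs; the gripper's body (76 mm by 85 mm) begins 54 mm behind the grasp point. The pads swing forward as they close: fully open they stand 13 mm farther back than shut.
Start: joints at [60.373, 21.807, 74.336, -0, 83.858, -12.336], TCP at [0.163, 0.525, 0.242] pointing down, gripper open.
Joint ranges: [-178.18, 178.18], [-50.72, 133.34], [12.68, 142.11], [-81.47, 261.47], [9.98, 163.14], [-165.26, 165.26]. Speed limits (degrees/s): [136.94, 136.94, 180, 180, 180, 180].

## Interface

Orientations are given as a 3x3 rotation matrix whose columns are the frame's x, y, z axes.
In Python, from rig import observe, viewer, env gives the robot as it stands.
- The arm moves only by the tool jog_arm, never from a script. Its arguments are lists of equal length, an entry for each row: "dr": the turn, a rotation vector about the tool's x, y, z in rad, a list of three; "slide": the shift along the tool's x, y, z in m, a list of three; "gripper": the opening, from -1 (shut) to 1 (fully open), so that 0 is half open. In form: {"dr": [[rx, ry, rz], ...], "slide": [[dx, dy, dz], ...], "gripper": [gripper, ...]}. A call has exactly 10 rows; each row shifts and turns the commanded pose from where the row before left it, along the tool's axes as they then stand; what a row does not reach is not made up. A row lasts 1/10 s, in which the tool goes at most 50 mm and 8.59 degrees, less where a joint would pass 70% of its speed; a pose out of reach is approached as far as the arm can. A call is refused whole if a number of a shift passes 0.05 or a number of a turn 0.15, either way. A call with a gripper value outside its range is refused whole. The fingers move at their own pace and stop on an object; "force" is the grip in N (left out, the last holds). Time passes only in rows, so rows that do not move let the fingers close, or fill a call up. It gives the time, the measured TCP pose, the force and the opening at its end, in the units of the state.
- observe(): the state, without advancing time (a new reading comes with each control period).
- viewer.get_image(name): name is "side" or "top"; returns a dict with "pixels" (400x640x3 uint8, blue, green, red), "camera_matrix" (3x3 intrinsics, pixels), "R" (3x3) and "t" (3): a world point X has camera coordinates R X + t. Camera axes: x right, y down, z forward; pixel columns grow to the right and rows downward; lengths in m; the calibration is good to about 2 mm. A picture is of the moment at which its call begins. There is no depth.
- env.close_job(): hands the job in, once; it reports no verdict.
The state is a dict: "time_s": time; "q": joint angles; "qvel": joint speeds; "joint_efforts": joint torques, N m; "position": TCP position; "tool_rot": TCP orientation; "ft_force": force on the tool from outside, world axes, zero at the start; "wrist_torque": the same for the moment, N m; "grip_width": finger opening in m.
Only numpy, scipy, OpenCV 4.12 (cv2) and the standard library are available. Lean on these libraries where they do the work, as an engineer would, in place of code of your own. Each camera call takes 0.05 s, during which the arm holds its last target.

## Task

Check by hand that the grey cast rotor turns freely: pull the red-headed lock pin straight up out of it and stand the pin in the hole of the wooden holder block, then rest the closed fingertips on the rotor's flat face and drag it round at least one full turn in one direction, either way. Press only lightly, as the rotor floats on a spring and rubs if pressed down hard (stay under 15 N on the stand and rotor), and turn it no faster than about one turn in two seconds. Leave the rotor standing still with the pin in the holder, and do not disturb the jar, the tape roll or the loose casting.

Things in the scene. Friction and masses are not known exactly. Their poses are not given: they have to be found in the camera images.
- stand: Fixed round test stand. Origin: centre of its underside on the bench, z up. Dark steel flange (radius 100 mm, 30 mm high); above it a blue shroud ring (outer radius 96, inner 88 mm, top 88 mm above the bench) and inside that the grey rotor, a flat disc of radius 80 mm, 12 mm thick, smooth on top with nothing to grip or hook, coaxial with the stand.
- axis (a point): Point on the vertical axis of stand and rotor, level with the shroud's top, 88 mm above the bench. The rotor's face lies 4 to 22 mm ABOVE it: this height differs each time and is not given; find it by touch. The rotor floats on a spring: pressed, it sinks 0.3 mm per newton to a hard stop at about 5 mm (16 N). Shut fingertips 50 mm from the axis drag it along at 5 to 11 N; less slips.
- socket (a point): Centre of the mouth of the pin's socket under the rotor, fixed to the stand 62 mm from the axis along the stand's +x axis, 60 mm above the bench; hole 11.6 mm wide, 30 mm deep.
- rotor (a joint): Angle of the rotor about the vertical axis, rad, 0 at the start, growing anticlockwise from above, no end stops. It has a 13 mm pin hole 62 mm from its axis (over the socket at 0; the pin locks it) and an orange radial bar painted opposite. Bearing friction 0.1 N m (2 N at 50 mm from the axis) plus 0.015 N m per rad/s; let go, it stops at once.
- pin_grip (a point): Centre of the red head of the loose steel lock pin (0.05 to 0.1 kg), z along the pin, up. Head: upright cylinder 18 mm across, 34 mm high; below it a shaft 10 mm across and 90 mm long, so the foot is 107 mm below this point. At the start it stands in the socket through the rotor's hole, head centre 137 mm above the bench: raise it 85 mm or more to clear the rotor.
- pin: The lock pin itself; origin: centre of the lower end of the lock pin's shaft.
- holder_hole (a point): Centre of the mouth of the upright hole, 15 mm wide (with a 3 mm chamfer) and 45 mm deep, in the top of the fixed wooden holder block (70 x 70 x 55 mm). The mouth is 55 mm above the bench, the hole's floor 10 mm. The pin stands in it with a slight lean; then its head centre is about 117 mm above the bench.
- jar_mid (a point): Middle of an amber jar with a white cap, 54 mm across and 75 mm high, a bystander standing on the bench.
- tape_mid (a point): Middle of a roll of blue tape lying flat, 100 mm across, 25 mm high, a bystander.
- casting_mid (a point): Middle of a loose round grey stepped casting, 72 mm across, 30 mm high, a bystander on the bench.

How it is judged:
By the outcome, as a careful person would: the job done as asked, in the order asked, and still so for the second after the job is handed in, with the robot touching nothing.
It also fails if it takes over 72 s, if anything falls off the work surface, if the arm or the gripper's body presses on something with over 40 N, if the wrist force passes 120 N, or if a joint passes its speed limit or range.

## Working session

There is one attempt and no reset: what is moved stays moved. The work goes in short steps, Python scripts to look and compute and a tool call to move; the robot and the scene stay as the last step left them, time stands still between calls to the robot, and variables do not carry over. Pictures are saved under pics/ and viewed, and the job is handed in when it is done.

Besides the shell and the picture viewer there is one more tool, called as name(argument=value, ...) on one line, values as JSON. jog_arm: Moves the arm, as the interface text tells. Its arguments: {"type":"object","properties":{"dr":{"type":"array","items":{"type":"array","items":{"type":"number"}}},"slide":{"type":"array","items":{"type":"array","items":{"type":"number"}}},"gripper":{"type":"array","items":{"type":"number"}},"force":{"type":"number"}},"required":["dr","slide","gripper"]}

```bash
ls; mkdir -p pics
python3 - <<'E'
from rig import observe, viewer, env
import cv2
s=observe()
for k,v in s.items(): print(k,v)
print(env.tcp_to_tips)
for n in("side","top"):
    im=viewer.get_image(n); cv2.imwrite(f"pics/{n}0.png",im["pixels"]); print(n,im["camera_matrix"],im["R"],im["t"])
E
```

```text
pics
time_s 0.0
q [ 6.03725502e+01  2.18423351e+01  7.43879043e+01  1.53975833e-03
  8.38556133e+01 -1.23365363e+01]
qvel [ 0.10389415  0.05455704  0.00795667 -0.09024525  0.06061308 -0.03014642]
joint_efforts [ 1.68445913e-03 -4.48470998e+01 -2.31280875e+01 -9.07395247e-05
  4.79513401e-03 -1.31674221e-05]
position [0.16333226 0.52489146 0.24168061]
tool_rot [[ 2.97225664e-01  9.54806955e-01 -7.63978256e-04]
 [ 9.54806147e-01 -2.97226444e-01 -1.28929723e-03]
 [-1.45810450e-03 -3.46238910e-04 -9.99998877e-01]]
ft_force [-0.4939961  -0.89124207 -0.57877967]
wrist_torque [ 0.06041708 -0.006765   -0.01492366]
grip_width 0.08532596361059122
0.011
side [[360.95895326   0.         317.2879412 ]
 [  0.         360.95895326 199.87957975]
 [  0.           0.           1.        ]] [[-0.99366373 -0.11221654 -0.006312  ]
 [-0.06670856  0.63403128 -0.77042476]
 [ 0.09045641 -0.76512207 -0.63749969]] [0.57850061 0.14383694 0.82585268]
top [[368.59886616   0.         323.82445468]
 [  0.         368.59886616 196.85997684]
 [  0.           0.           1.        ]] [[ 0.00541454 -0.99994989 -0.00841971]
 [-0.9981799  -0.00489884 -0.06010729]
 [ 0.06006303  0.00872983 -0.99815641]] [-0.01281147  0.57726054  1.09475041]
```

View pics/side0.png

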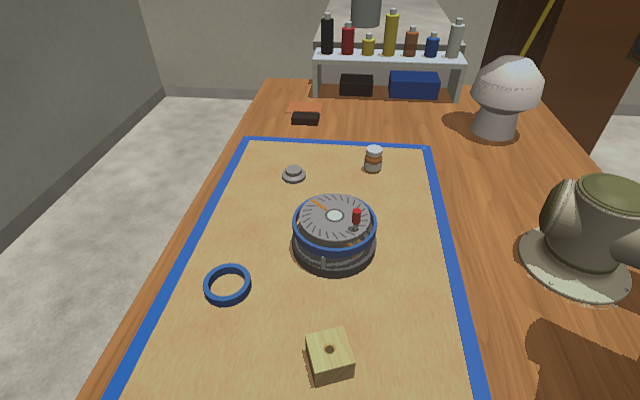

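View pics/top0.png

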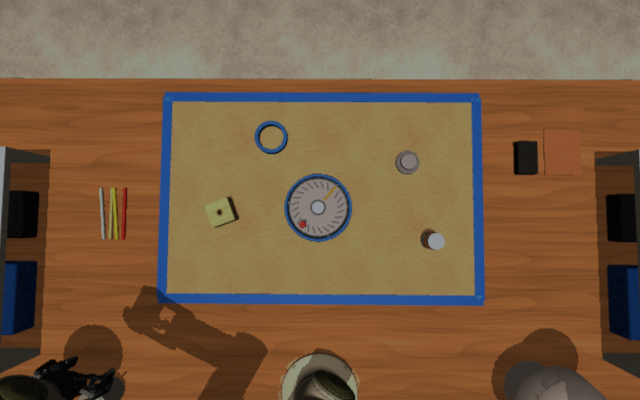

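Side view: stand at about (334,235), pin's red head (356,216), holder hole (330,349). Top view: stand (318,208), pin (303,224), holder (220,212), tape (271,137), casting (407,162), jar (434,241).

```bash
cat > h.py <<'E'
import numpy as np, cv2
from rig import observe, viewer, env
def ray(im,uv):
    K,R,t=[np.array(im[k]) for k in("camera_matrix","R","t")]
    d=R.T@np.linalg.solve(K,[uv[0],uv[1],1.]); return -R.T@t,d
def plane(im,uv,z):
    c,d=ray(im,uv); return c+d*(z-c[2])/d[2]
def tri(a,ua,b,ub):
    c1,d1=ray(a,ua);c2,d2=ray(b,ub)
    s=np.linalg.lstsq(np.c_[d1,-d2],c2-c1,rcond=None)[0]
    p,q=c1+s[0]*d1,c2+s[1]*d2; return (p+q)/2,np.linalg.norm(p-q)
def mask(im,lo,hi,box=None):
    h=cv2.cvtColor(im["pixels"],cv2.COLOR_BGR2HSV); m=cv2.inRange(h,np.array(lo),np.array(hi))
    if box: 
        k=np.zeros_like(m);x0,y0,x1,y1=box;k[y0:y1,x0:x1]=255;m&=k
    return m
def red(im,box):
    return mask(im,(0,140,60),(8,255,255),box)|mask(im,(172,140,60),(180,255,255),box)
def cen(m):
    y,x=np.nonzero(m); return np.array([x.mean(),y.mean()]),len(x)
E
python3 - <<'E'
from h import *
S=viewer.get_image("side");T=viewer.get_image("top")
np.set_printoptions(precision=4,suppress=True)
ms=red(S,(340,195,375,240));mt=red(T,(290,210,316,236))
us,n1=cen(ms);ut,n2=cen(mt);print(us,n1,ut,n2)
print("pin tri",tri(S,us,T,ut)," side@137",plane(S,us,.137)," top@137",plane(T,ut,.137))
# stand: blue ring outer in top
for nm,im,b in(("top",T,(275,165,360,250)),("side",S,(280,185,390,275))):
    m=mask(im,(100,100,40),(125,255,255),b)
    cs,_=cv2.findContours(m,cv2.RETR_EXTERNAL,cv2.CHAIN_APPROX_NONE);c=max(cs,key=cv2.contourArea)
    P=np.array([plane(im,p[0],.088)[:2] for p in c])
    A=np.c_[2*P,np.ones(len(P))];x=np.linalg.lstsq(A,(P**2).sum(1),rcond=None)[0]
    print(nm,"ring",x[:2],np.sqrt(x[2]+x[:2]@x[:2]),cv2.fitEllipse(c))
cv2.imwrite("pics/z1.png",np.hstack([cv2.resize(S["pixels"][190:270,285:385],None,fx=4,fy=4,interpolation=2),cv2.resize(T["pixels"][165:245,270:370],None,fx=4,fy=4,interpolation=2)]))
cv2.imwrite("pics/z2.png",np.hstack([cv2.resize(S["pixels"][320:390,290:370],None,fx=5,fy=5,interpolation=2),cv2.resize(T["pixels"][177:247,180:260],None,fx=5,fy=5,interpolation=2)]))
for nm,im,b in(("top",T,(203,195,238,230)),("side",S,(315,340,345,358))):
    g=im["pixels"].max(2).astype(int); x0,y0,x1,y1=b
    print(nm,g[y0:y1,x0:x1][::1,::1].shape)
    if nm=="top": print(g[205:221,212:229])
    else: print(g[342:358,320:342])
E
```

```text
[355.9115 215.7434] 113 [302.2424 223.9091] 33
pin tri (array([0.4965, 0.0464, 0.1394]), np.float64(0.0015154918727546922))  side@137 [0.4956 0.0437 0.137 ]  top@137 [0.4972 0.0466 0.137 ]
top ring [0.544  0.0063] 0.09307188565947629 ((317.8387756347656, 207.31201171875), (65.89864349365234, 66.0959701538086), 153.42198181152344)
side ring [0.5428 0.0067] 0.09151478495123352 ((334.1897277832031, 221.71502685546875), (56.17523956298828, 81.45208740234375), 92.22423553466797)
top (35, 35)
[[149 149 149 149 149 148 149 148 149 148 150 151 147 146 144 144 144]
 [150 148 149 148 149 149 148 149 148 148 148 146 145 146 147 144 145]
 [149 150 149 149 148 149 149 146 146 145 147 145 145 146 146 145 146]
 [148 148 148 149 149 146 142 141 144 144 145 146 145 144 144 145 146]
 [150 147 146 147 143 139 122 111 119 136 144 144 144 147 147 149 149]
 [147 145 145 144 137 117  81  59  72 100 134 145 149 148 148 149 149]
 [145 145 146 144 132  91  44  35  36  94 132 143 146 148 149 148 148]
 [145 145 146 141 137  84  33  35  31  95 132 143 148 147 148 146 145]
 [145 145 145 144 135  96  48  33  31  8
[... 1331 characters left out ...]
1  95  85 106 162 177 186 184
  184 184 184 185]
 [187 185 185 185 172 138 106  94 100  99  94  87  89 130 165 186 185 184
  184 184 184 184]
 [188 185 185 186 184 167 134 108  90  87  88 109 126 165 183 187 185 184
  184 184 184 184]
 [190 185 185 184 186 184 175 161 139 132 132 138 164 185 187 185 184 184
  183 184 184 184]
 [190 186 184 184 185 186 187 184 180 178 179 177 183 187 185 185 184 183
  184 184 184 184]
 [189 188 184 184 184 185 185 186 186 187 187 187 186 185 184 184 184 184
  184 184 184 184]
 [188 189 185 185 184 185 184 184 184 184 185 185 185 183 184 184 184 184
  184 184 184 184]
 [188 190 186 183 184 184 184 184 183 184 184 184 184 184 184 184 184 184
  184 183 184 184]]
```

```bash
ls pics
```

```text
side0.png
top0.png
z1.png
z2.png
```

View pics/z1.png

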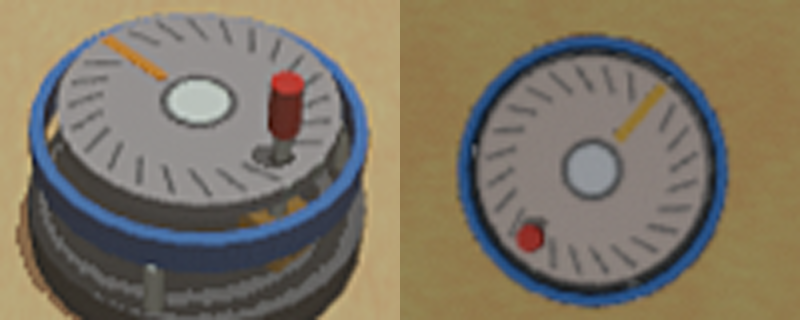

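View pics/z2.png

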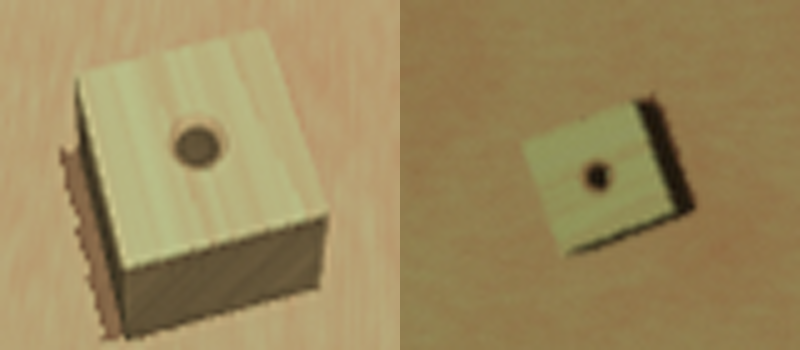

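Run:
```python
from h import *
S=viewer.get_image("side");T=viewer.get_image("top")
np.set_printoptions(precision=4,suppress=True)
def dark(im,b,th):
    g=im["pixels"].max(2).astype(float);x0,y0,x1,y1=b
    w=np.clip(th-g[y0:y1,x0:x1],0,None);yy,xx=np.mgrid[y0:y1,x0:x1];return np.array([(w*xx).sum(),(w*yy).sum()])/w.sum()
us=dark(S,(322,343,338,356),150);ut=dark(T,(214,207,226,218),130)
print(us,ut,"side",plane(S,us,.055),"top",plane(T,ut,.055),tri(S,us,T,ut))
for nm,im,b in(("top",T,(200,190,240,232)),("side",S,(300,320,360,372))):
    h=cv2.cvtColor(im["pixels"],cv2.COLOR_BGR2HSV)
    x0,y0,x1,y1=b; print(nm,h[y0+20:y0+21,x0:x1:4].tolist())
```

```text
[329.1538 349.0563] [219.067  211.9363] side [0.5282 0.295  0.055 ] top [0.5295 0.2949 0.055 ] (array([0.5289, 0.2949, 0.0548]), np.float64(0.001285350125385295))
top [[[21, 115, 144], [21, 118, 143], [32, 96, 149], [31, 99, 147], [22, 116, 138], [17, 136, 73], [32, 103, 148], [32, 99, 150], [24, 138, 50], [16, 138, 102]]]
side [[[18, 100, 184], [20, 95, 180], [25, 84, 185], [28, 76, 185], [32, 73, 188], [26, 82, 184], [24, 90, 184], [26, 80, 184], [26, 83, 185], [28, 76, 184], [24, 86, 184], [24, 85, 184], [20, 98, 183], [19, 96, 183], [18, 102, 183]]]
```

jog_arm(dr=[[0,0,-0.1],[0,0,-0.1],[0,0,-0.1],[0,0,0],[0,0,0],[0,0,0],[0,0,0],[0,0,0],[0,0,0],[0,0,0]], slide=[[0,0,0],[0,0,0],[0,0,0],[-0.04,0.03,0],[-0.04,0.03,0],[-0.04,0.03,0],[-0.04,0.03,0],[-0.04,0.03,0],[0,0,0],[0,0,0]], gripper=[1,1,1,1,1,1,1,1,1,1])

```text
time_s: 1.3
position: [0.3136, 0.3243, 0.2424]
tool_rot: [[0.004, 1.0, -0.0], [1.0, -0.004, 0.0], [0.0, -0.0, -1.0]]
ft_force: [-0.2, 0.2, 0.7]
grip_width: 0.0853
```

jog_arm(dr=[[0,0,0.004],[0,0,0],[0,0,0],[0,0,0],[0,0,0],[0,0,0],[0,0,0],[0,0,0],[0,0,0],[0,0,0]], slide=[[-0.04,0.026,0],[-0.04,0.026,0],[-0.04,0.026,0],[-0.04,0.026,0],[-0.04,0.026,0],[-0.04,0.026,0],[-0.039,0.027,0],[0,0,0.02],[0,0,0.02],[0,0,0]], gripper=[1,1,1,1,1,1,1,1,1,1])

```text
time_s: 2.3
position: [0.4937, 0.0463, 0.2002]
tool_rot: [[0.004, 1.0, -0.005], [1.0, -0.004, 0.001], [0.001, -0.005, -1.0]]
ft_force: [0.4, 0.3, -0.3]
grip_width: 0.0852
```

jog_arm(dr=[[0,0,0],[0,0,0],[0,0,0],[0,0,0],[0,0,0],[0,0,0],[0,0,0],[0,0,0],[0,0,0],[0,0,0]], slide=[[0,0.002,0],[0,0,0.015],[0,0,0.015],[0,0,0.015],[0,0,0.015],[0,0,0.0105],[0,0,0],[0,0,0],[0,0,0],[0,0,0]], gripper=[1,1,1,1,1,1,1,1,1,1])

```text
time_s: 3.3
position: [0.497, 0.0449, 0.1325]
tool_rot: [[0.006, 1.0, 0.001], [1.0, -0.006, -0.0], [-0.0, 0.001, -1.0]]
ft_force: [-0.0, 0.6, 0.0]
grip_width: 0.0851
```

Run:
```python
from h import *
np.set_printoptions(precision=4,suppress=True)
s=observe();print(s["position"],s["tool_rot"],s["ft_force"])
S=viewer.get_image("side");T=viewer.get_image("top")
cv2.imwrite("pics/z3.png",np.hstack([cv2.resize(S["pixels"][170:270,285:385],None,fx=4,fy=4,interpolation=2),cv2.resize(T["pixels"][165:265,270:370],None,fx=4,fy=4,interpolation=2)]))
```

```text
[0.497  0.0449 0.1325] [[ 0.0057  1.      0.0013]
 [ 1.     -0.0057 -0.0002]
 [-0.0002  0.0013 -1.    ]] [-0.0014  0.5994  0.0331]
```

View pics/z3.png

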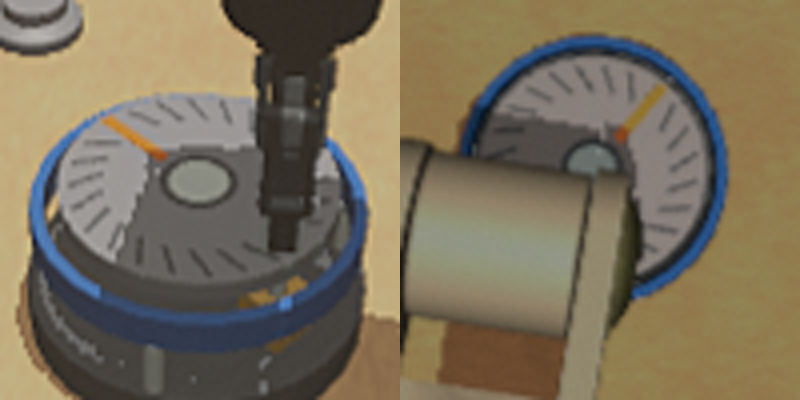

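jog_arm(dr=[[0,0,0],[0,0,0],[0,0,0],[0,0,0],[0,0,0],[0,0,0],[0,0,0],[0,0,0],[0,0,0],[0,0,0]], slide=[[0,0,0.003],[0,0,0],[0,0,0],[0,0,0],[0,0,0],[0,0,0],[0,0,0],[0,0,0],[0,0,0],[0,0,0]], gripper=[0.3,-0.2,-0.4,-0.6,-0.8,-1,-1,-1,-1,-1], force=30)

```text
time_s: 4.4
position: [0.4967, 0.0449, 0.1289]
tool_rot: [[0.006, 1.0, 0.0], [1.0, -0.006, 0.0], [0.0, 0.0, -1.0]]
ft_force: [-0.6, 0.1, 2.4]
grip_width: 0.0171
```

jog_arm(dr=[[0,0,0],[0,0,0],[0,0,0],[0,0,0],[0,0,0],[0,0,0],[0,0,0],[0,0,0],[0,0,0],[0,0,0]], slide=[[0,0,-0.005],[0,0,-0.01],[0,0,-0.01],[0,0,-0.01],[0,0,-0.01],[0,0,-0.01],[0,0,-0.01],[0,0,-0.01],[0,0,-0.01],[0,0,-0.01]], gripper=[-1,-1,-1,-1,-1,-1,-1,-1,-1,-1])

```text
time_s: 5.4
position: [0.4966, 0.0449, 0.2247]
tool_rot: [[0.006, 1.0, -0.0], [1.0, -0.006, 0.0], [0.0, -0.0, -1.0]]
ft_force: [-0.6, -0.6, -0.4]
grip_width: 0.0172
```

jog_arm(dr=[[0,0,0],[0,0,0],[0,0,0],[0,0,0],[0,0,0],[0,0,0],[0,0,0],[0,0,0],[0,0,0],[0,0,0]], slide=[[0,0,-0.01],[0,0,0],[0.03,0.004,0],[0.035,0.004,0],[0.035,0.005,0],[0.04,0.006,0],[0.04,0.006,0],[0.04,0.006,0],[0.03,0,0],[0,0,0]], gripper=[-1,-1,-1,-1,-1,-1,-1,-1,-1,-1])

```text
time_s: 6.4
position: [0.5284, 0.2979, 0.2328]
tool_rot: [[0.002, 1.0, -0.001], [1.0, -0.002, 0.0], [0.0, -0.001, -1.0]]
ft_force: [-0.2, -0.7, -0.3]
grip_width: 0.0174
```

jog_arm(dr=[[0,0,0],[0,0,0],[0,0,0],[0,0,0],[0,0,0],[0,0,0],[0,0,0],[0,0,0],[0,0,0],[0,0,0]], slide=[[0,0,0],[0,0,0.01],[0,0,0.01],[0,0,0],[0,0,0],[0,0,0],[0,0,0],[0,0,0],[0,0,0],[0,0,0]], gripper=[-1,-1,-1,-1,-1,-1,-1,-1,-1,-1])

```text
time_s: 7.4
position: [0.5291, 0.2947, 0.2139]
tool_rot: [[0.006, 1.0, 0.0], [1.0, -0.006, 0.0], [0.0, 0.0, -1.0]]
ft_force: [-1.0, 0.7, -1.0]
grip_width: 0.0169
```

Run:
```python
from h import *
np.set_printoptions(precision=4,suppress=True)
s=observe();print(s["position"],s["tool_rot"],s["ft_force"])
S=viewer.get_image("side");T=viewer.get_image("top")
cv2.imwrite("pics/z4.png",np.hstack([cv2.resize(S["pixels"][270:390,270:370],None,fx=4,fy=4,interpolation=2),cv2.resize(T["pixels"][155:275,180:280],None,fx=4,fy=4,interpolation=2)]))
```

```text
[0.5291 0.2947 0.2139] [[ 0.0058  1.      0.0001]
 [ 1.     -0.0058  0.0001]
 [ 0.0001  0.0001 -1.    ]] [-1.0439  0.7085 -1.0387]
```

View pics/z4.png

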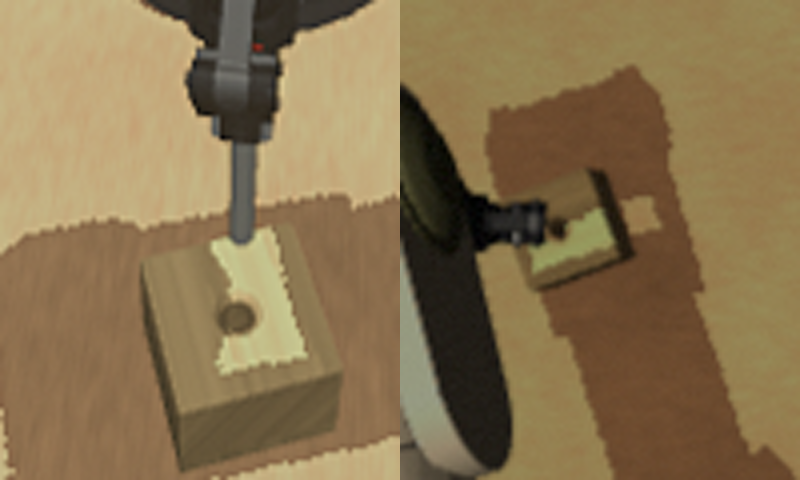

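Run:
```python
from h import *
np.set_printoptions(precision=4,suppress=True)
S=viewer.get_image("side")
b=S["pixels"].astype(int)
sat=b.max(2)-b.min(2)
for r in range(304,334): print(r,''.join('#' if sat[r,c]<25 else '.' for c in range(318,346)))
cs=[]
for r in range(308,326):
    c=[c for c in range(322,342) if sat[r,c]<25]; cs.append((r,np.mean(c),len(c)))
print(cs)
for r,z in((cs[0]),) and []: pass
K,R,t=S["camera_matrix"],S["R"],S["t"]
for z in(.115,.12,.14,.16):
    p=R@np.array([.5291,.2947,z])+t; p=K@p; print(z,p[:2]/p[2])
```

```text
304 .......#############........
305 ..........#######...........
306 ..........######............
307 ..........######............
308 ..........######............
309 ..........######............
310 ..........######............
311 ..........######............
312 ..........######............
313 ..........#####.............
314 ..........#####.............
315 ..........#####.............
316 ..........#####.............
317 ..........#####.............
318 ..........#####.............
319 ..........#####.............
320 ..........#####.............
321 ..........#####.............
322 ..........######............
323 ..........######............
324 ..........######............
325 ..........#####.............
326 ..........#####.............
327 ..........#####.............
328 ..........#####.............
329 ..........#####.............
330 ...........###..............
331 ............................
332 ............................
333 ............................
[(308, np.float64(330.5), 6), (309, np.float64(330.5), 6), (310, np.float64(330.5), 6), (311, np.float64(330.5), 6), (312, np.float64(330.5), 6), (313, np.float64(330.0), 5), (314, np.float64(330.0), 5), (315, np.float64(330.0), 5), (316, np.float64(330.0), 5), (317, np.float64(330.0), 5), (318, np.float64(330.0), 5), (319, np.float64(330.0), 5), (320, np.float64(330.0), 5), (321, np.float64(330.0), 5), (322, np.float64(330.5), 6), (323, np.float64(330.5), 6), (324, np.float64(330.5), 6), (325, np.float64(330.0), 5)]
0.115 [329.19   329.7122]
0.12 [329.2364 328.0041]
0.14 [329.4274 320.9765]
0.16 [329.6274 313.621 ]
```

jog_arm(dr=[[0,0,0],[0,0,0],[0,0,0],[0,0,0],[0,0,0],[0,0,0],[0,0,0],[0,0,0],[0,0,0],[0,0,0]], slide=[[0,0.0012,0],[0,0,0.014],[0,0,0.014],[0,0,0.014],[0,0,0.01],[0,0,0.008],[0,0,0.008],[0,0,0],[0,0,0],[0,0,0]], gripper=[-1,-1,-1,-1,-1,-1,-1,-1,-1,-1])

```text
time_s: 8.55
position: [0.5305, 0.2948, 0.1464]
tool_rot: [[0.006, 1.0, 0.001], [1.0, -0.006, 0.0], [0.0, 0.001, -1.0]]
ft_force: [-0.6, 0.5, -0.5]
grip_width: 0.0173
```

Foot is about 8 mm inside the mouth with no contact force.

jog_arm(dr=[[0,0,0],[0,0,0],[0,0,0],[0,0,0],[0,0,0],[0,0,0],[0,0,0],[0,0,0],[0,0,0],[0,0,0]], slide=[[0,0,0.006],[0,0,0.006],[0,0,0.006],[0,0,0.006],[0,0,0.005],[0,0,0.004],[0,0,0.002],[0,0,0],[0,0,0],[0,0,0]], gripper=[-1,-1,-1,-1,-1,-1,-1,-1,-1,-1])

```text
time_s: 9.55
position: [0.5304, 0.2947, 0.1111]
tool_rot: [[0.006, 1.0, 0.001], [1.0, -0.006, 0.0], [0.0, 0.001, -1.0]]
ft_force: [-0.2, -0.2, 0.3]
grip_width: 0.0175
```

jog_arm(dr=[[0,0,0],[0,0,0],[0,0,0],[0,0,0],[0,0,0],[0,0,0],[0,0,0],[0,0,0],[0,0,0],[0,0,0]], slide=[[0,0,0.0015],[0,0,0],[0,0,0],[0,0,0],[0,0,0],[0,0,0],[0,0,0],[0,0,0],[0,0,0],[0,0,0]], gripper=[-1,-1,-1,-0.4,-0.2,0,0.2,0.5,0.8,1])

```text
time_s: 10.55
position: [0.5303, 0.2947, 0.1093]
tool_rot: [[0.006, 1.0, -0.0], [1.0, -0.006, -0.0], [-0.0, -0.0, -1.0]]
ft_force: [-1.3, -0.1, -0.2]
grip_width: 0.0857
```

jog_arm(dr=[[0,0,0],[0,0,0],[0,0,0],[0,0,0],[0,0,0],[0,0,0],[0,0,0],[0,0,0],[0,0,0],[0,0,0]], slide=[[0,0,0],[0,0,0],[0,0,-0.01],[0,0,-0.015],[0,0,-0.02],[0,0,-0.02],[0,0,-0.02],[0,0,-0.015],[0,0,0],[0,0,0]], gripper=[1,1,1,1,1,1,1,1,1,1])

```text
time_s: 11.55
position: [0.5301, 0.2947, 0.2093]
tool_rot: [[0.006, 1.0, 0.0], [1.0, -0.006, 0.0], [0.0, 0.0, -1.0]]
ft_force: [0.2, -0.7, -0.6]
grip_width: 0.0852
```

Run:
```python
from h import *
np.set_printoptions(precision=4,suppress=True)
s=observe();print(s["position"],s["ft_force"])
S=viewer.get_image("side");T=viewer.get_image("top")
cv2.imwrite("pics/z5.png",np.hstack([cv2.resize(S["pixels"][190:390,270:400],None,fx=3,fy=3,interpolation=2),cv2.resize(T["pixels"][105:305,180:310],None,fx=3,fy=3,interpolation=2)]))
```

```text
[0.5301 0.2947 0.2093] [ 0.2261 -0.7405 -0.5507]
```

View pics/z5.png

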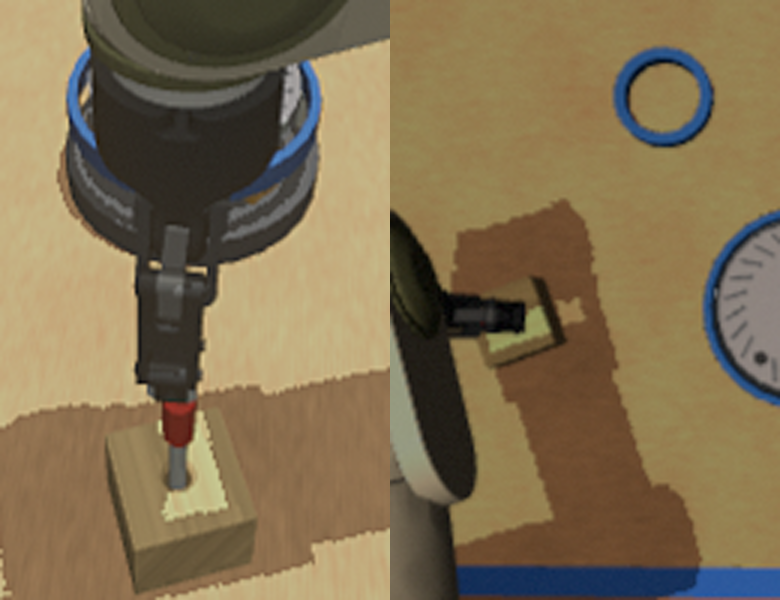

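Run:
```python
from h import *
np.set_printoptions(precision=4,suppress=True)
S=viewer.get_image("side");T=viewer.get_image("top")
S["pixels"]=cv2.imread("pics/side0.png");T["pixels"]=cv2.imread("pics/top0.png")
u=[]
for im,b,th in((S,(322,206,347,225),.5),(T,(308,198,328,218),.5)):
    x0,y0,x1,y1=b;h=im["pixels"][y0:y1,x0:x1].astype(int)
    d=h[:,:,0]-h[:,:,2] # hub bluish vs grey
    m=(d>d.min()+.5*(np.percentile(d,95)-d.min())).astype(np.uint8)
    n,l,st,c=cv2.connectedComponentsWithStats(m);k=1+st[1:,4].argmax();print(st[k],c[k]);u.append(c[k]+[x0,y0])
print(u,tri(S,u[0],T,u[1]),plane(S,u[0],.1),plane(T,u[1],.1))
# orange bar
o=[]
for im,b in((S,(305,190,330,215)),(T,(320,180,345,205))):
    m=mask(im,(8,120,80),(24,255,255),b); 
    n,l,st,c=cv2.connectedComponentsWithStats(m);k=1+st[1:,4].argmax();print(st[k]);o.append(c[k])
print(o,tri(S,o[0],T,o[1]))
```

```text
[  0   0  25  19 462] [12.29  9.21]
[  0   0  20  20 393] [9.3664 9.6565]
[array([334.29, 215.21]), array([317.3664, 207.6565])] (array([0.5423, 0.0073, 0.1013]), np.float64(0.0005146894215017502)) [0.5427 0.0058 0.1   ] [0.5421 0.0073 0.1   ]
[311 199  15  11  39]
[324 186  12  14  40]
[array([318.1026, 203.8974]), array([329.725, 192.55 ])] (array([ 0.5835, -0.027 ,  0.102 ]), np.float64(0.0016444374156836833))
```

jog_arm(dr=[[0,0,0],[0,0,0],[0,0,0],[0,0,0],[0,0,0],[0,0,0],[0,0,0],[0,0,0],[0,0,0],[0,0,0]], slide=[[0,0,-0.02],[-0.03,0.005,0],[-0.035,0.005,0],[-0.035,0.007,0],[-0.035,0.007,0],[-0.035,0.007,0],[-0.035,0.007,0],[-0.03,0.007,0],[-0.015,0,0],[0,0,0]], gripper=[1,1,0.5,0,-0.5,-1,-1,-1,-1,-1])

```text
time_s: 12.75
position: [0.5738, 0.0432, 0.2288]
tool_rot: [[0.008, 1.0, -0.001], [1.0, -0.008, 0.0], [0.0, -0.001, -1.0]]
ft_force: [-0.3, 0.7, 0.8]
grip_width: -0.0
```

jog_arm(dr=[[0,0,-0.006],[0,0,0],[0,0,0],[0,0,0],[0,0,0],[0,0,0],[0,0,0],[0,0,0],[0,0,0],[0,0,0]], slide=[[0.0015,0.0015,0],[0,0,0.02],[0,0,0.02],[0,0,0.02],[0,0,0.02],[0,0,0.015],[0,0,0.007],[0,0,0.003],[0,0,0],[0,0,0]], gripper=[-1,-1,-1,-1,-1,-1,-1,-1,-1,-1])

```text
time_s: 13.75
position: [0.5757, 0.0462, 0.1251]
tool_rot: [[-0.001, 1.0, 0.001], [1.0, 0.001, -0.0], [-0.0, 0.001, -1.0]]
ft_force: [-0.1, -0.3, -0.6]
grip_width: 0.0002
```

Run:
```python
from h import *
s=observe();print(s["position"],s["tool_rot"][0],s["ft_force"],s["wrist_torque"])
S=viewer.get_image("side");T=viewer.get_image("top")
cv2.imwrite("pics/z6.png",np.hstack([cv2.resize(S["pixels"][170:270,285:385],None,fx=4,fy=4,interpolation=2),cv2.resize(T["pixels"][165:265,270:370],None,fx=4,fy=4,interpolation=2)]))
```

```text
[0.57569207 0.04621798 0.1250927 ] [-6.09625765e-04  9.99998870e-01  1.37422756e-03] [-0.08987702 -0.30276867 -0.5930683 ] [-0.02152979 -0.00777886  0.00111655]
```

View pics/z6.png

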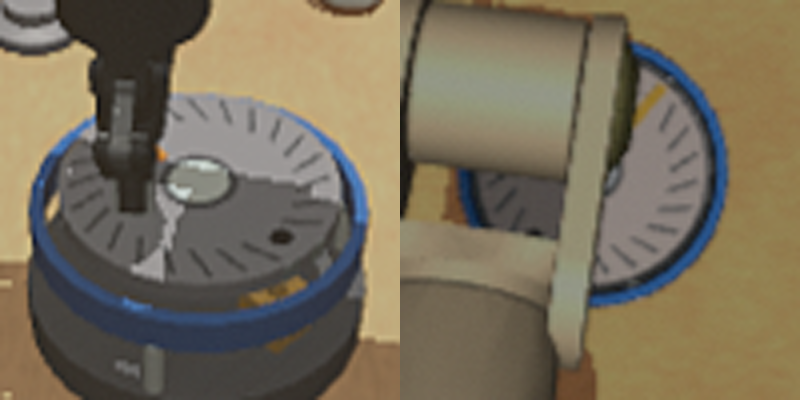

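jog_arm(dr=[[0,0,0],[0,0,0],[0,0,0],[0,0,0],[0,0,0],[0,0,0],[0,0,0],[0,0,0],[0,0,0],[0,0,0]], slide=[[-0.0015,0,0.001],[0,0,0.001],[0,0,0.001],[0,0,0.001],[0,0,0.001],[0,0,0.001],[0,0,0.001],[0,0,0],[0,0,0],[0,0,0]], gripper=[-1,-1,-1,-1,-1,-1,-1,-1,-1,-1])

```text
time_s: 14.85
position: [0.5754, 0.0444, 0.1174]
tool_rot: [[-0.0, 1.0, 0.0], [1.0, 0.0, -0.0], [-0.0, 0.0, -1.0]]
ft_force: [0.0, -0.2, -0.0]
grip_width: -0.0003
```

```bash
python3 -c "
from h import *
s=observe();print(s['position'],s['ft_force'],s['wrist_torque'])"
```

```text
[0.57538845 0.04444772 0.11736167] [ 0.03571264 -0.23852843 -0.03669353] [ 0.04124203 -0.02860471  0.02822084]
```

jog_arm(dr=[[0,0,0],[0,0,0],[0,0,0],[0,0,0],[0,0,0],[0,0,0],[0,0,0],[0,0,0],[0,0,0],[0,0,0]], slide=[[0,0,0.001],[0,0,0.001],[0,0,0.001],[0,0,0],[0,0,0],[0,0,0],[0,0,0],[0,0,0],[0,0,0],[0,0,0]], gripper=[-1,-1,-1,-1,-1,-1,-1,-1,-1,-1])

```text
time_s: 15.85
position: [0.5754, 0.0444, 0.1143]
tool_rot: [[-0.0, 1.0, 0.0], [1.0, 0.0, -0.0], [-0.0, 0.0, -1.0]]
ft_force: [0.0, 0.1, 0.3]
grip_width: 0.0004
```

jog_arm(dr=[[0,0,0],[0,0,0],[0,0,0],[0,0,0],[0,0,0],[0,0,0],[0,0,0],[0,0,0],[0,0,0],[0,0,0]], slide=[[0,0,0.001],[0,0,0.001],[0,0,0.0005],[0,0,0],[0,0,0],[0,0,0],[0,0,0],[0,0,0],[0,0,0],[0,0,0]], gripper=[-1,-1,-1,-1,-1,-1,-1,-1,-1,-1])

```text
time_s: 16.85
position: [0.5754, 0.0444, 0.1118]
tool_rot: [[-0.0, 1.0, -0.0], [1.0, 0.0, 0.0], [0.0, -0.0, -1.0]]
ft_force: [0.4, -0.1, -0.3]
grip_width: -0.0002
```

jog_arm(dr=[[0,0,0],[0,0,0],[0,0,0],[0,0,0],[0,0,0],[0,0,0],[0,0,0],[0,0,0],[0,0,0],[0,0,0]], slide=[[0,0,0.001],[0,0,0.001],[0,0,0.0005],[0,0,0],[0,0,0],[0,0,0],[0,0,0],[0,0,0],[0,0,0],[0,0,0]], gripper=[-1,-1,-1,-1,-1,-1,-1,-1,-1,-1])

```text
time_s: 17.85
position: [0.5755, 0.0444, 0.1094]
tool_rot: [[-0.0, 1.0, 0.0], [1.0, 0.0, 0.0], [0.0, 0.0, -1.0]]
ft_force: [0.7, 0.8, 3.2]
grip_width: -0.0003
```

jog_arm(dr=[[0,0,0],[0,0,0],[0,0,0],[0,0,0],[0,0,0],[0,0,0],[0,0,0],[0,0,0],[0,0,0],[0,0,0]], slide=[[0,0,0.0005],[0,0,0.0005],[0,0,0.0005],[0,0,0],[0,0,0],[0,0,0],[0,0,0],[0,0,0],[0,0,0],[0,0,0]], gripper=[-1,-1,-1,-1,-1,-1,-1,-1,-1,-1])

```text
time_s: 18.85
position: [0.5755, 0.0445, 0.1082]
tool_rot: [[-0.0, 1.0, 0.001], [1.0, 0.0, -0.0], [-0.0, 0.001, -1.0]]
ft_force: [0.5, 1.1, 6.0]
grip_width: 0.0003
```

Run:
```python
from h import *
s=observe();print(s['position'],s['ft_force'])
C=np.array([.5433,.0067]);p=s['position'][:2]-C;r=np.hypot(*p);a=np.degrees(np.arctan2(p[1],p[0]));print(r,a)
# clockwise/anticlockwise steps of 6deg at r: rows slide (dy,dx)
st=6
for k in range(60):
    a0=np.radians(a+st*k);a1=np.radians(a+st*(k+1));d=r*np.array([np.cos(a1)-np.cos(a0),np.sin(a1)-np.sin(a0)])
    print("[%.4f, %.4f, 0],"%(d[1],d[0]),end="\n" if k%10==9 else " ")
```

```text
[0.57553932 0.04445656 0.10816788] [0.5032844  1.10793078 6.02983237]
0.04964807673246798 49.50686648890284
[0.0032, -0.0041, 0], [0.0027, -0.0044, 0], [0.0022, -0.0047, 0], [0.0017, -0.0049, 0], [0.0012, -0.0051, 0], [0.0007, -0.0052, 0], [0.0001, -0.0052, 0], [-0.0004, -0.0052, 0], [-0.0009, -0.0051, 0], [-0.0015, -0.0050, 0],
[-0.0020, -0.0048, 0], [-0.0025, -0.0046, 0], [-0.0029, -0.0043, 0], [-0.0034, -0.0040, 0], [-0.0038, -0.0036, 0], [-0.0041, -0.0032, 0], [-0.0044, -0.0027, 0], [-0.0047, -0.0022, 0], [-0.0049, -0.0017, 0], [-0.0051, -0.0012, 0],
[-0.0052, -0.0007, 0], [-0.0052, -0.0001, 0], [-0.0052, 0.0004, 0], [-0.0051, 0.0009, 0], [-0.0050, 0.0015, 0], [-0.0048, 0.0020, 0], [-0.0046, 0.0025, 0], [-0.0043, 0.0029, 0], [-0.0040, 0.0034, 0], [-0.0036, 0.0038, 0],
[-0.0032, 0.0041, 0], [-0.0027, 0.0044, 0], [-0.0022, 0.0047, 0], [-0.0017, 0.0049, 0], [-0.0012, 0.0051, 0], [-0.0007, 0.0052, 0], [-0.0001, 0.0052, 0], [0.0004, 0.0052, 0], [0.0009, 0.0051, 0], [0.0015, 0.0050, 0],
[0.0020, 0.0048, 0], [0.0025, 0.0046, 0], [0.0029, 0.0043, 0], [0.0034, 0.0040, 0], [0.0038, 0.0036, 0], [0.0041, 0.0032, 0], [0.0044, 0.0027, 0], [0.0047, 0.0022, 0], [0.0049, 0.0017, 0], [0.0051, 0.0012, 0],
[0.0052, 0.0007, 0], [0.0052, 0.0001, 0], [0.0052, -0.0004, 0], [0.0051, -0.0009, 0], [0.0050, -0.0015, 0], [0.0048, -0.0020, 0], [0.0046, -0.0025, 0], [0.0043, -0.0029, 0], [0.0040, -0.0034, 0], [0.0036, -0.0038, 0],
```

jog_arm(dr=[[0,0,0],[0,0,0],[0,0,0],[0,0,0],[0,0,0],[0,0,0],[0,0,0],[0,0,0],[0,0,0],[0,0,0]], slide=[[0.0032,-0.0041,0.0005],[0.0027,-0.0044,0],[0.0022,-0.0047,0],[0.0017,-0.0049,0],[0.0012,-0.0051,0],[0.0007,-0.0052,0],[0.0001,-0.0052,0],[-0.0004,-0.0052,0],[-0.0009,-0.0051,0],[-0.0015,-0.005,0]], gripper=[-1,-1,-1,-1,-1,-1,-1,-1,-1,-1])

```text
time_s: 19.85
position: [0.5273, 0.0533, 0.108]
tool_rot: [[-0.0, 1.0, 0.003], [1.0, 0.0, -0.0], [-0.0, 0.003, -1.0]]
ft_force: [2.6, 0.5, 5.9]
grip_width: 0.0
```

```bash
cat > chk.py <<'E'
from h import *
import sys
np.set_printoptions(precision=4,suppress=True)
s=observe();C=np.array([.5433,.0067]);p=s['position'][:2]-C
print(s['position'],s['ft_force'],"r %.4f ang %.1f"%(np.hypot(*p),np.degrees(np.arctan2(p[1],p[0]))))
S=viewer.get_image("side");T=viewer.get_image("top")
for n,im,b in(("side",S,(293,190,376,245)),("top",T,(290,180,347,237))):
    m=mask(im,(8,120,80),(24,255,255),b)
    k,l,st,c=cv2.connectedComponentsWithStats(m)
    for i in range(1,k):
        if st[i,4]>8:
            q=plane(im,c[i],.099)[:2]-C; 
            print(n,st[i,4],"r %.3f bar %.1f (start -39)"%(np.hypot(*q),np.degrees(np.arctan2(q[1],q[0]))))
cv2.imwrite(sys.argv[1],np.hstack([cv2.resize(S["pixels"][170:270,285:385],None,fx=4,fy=4,interpolation=2),cv2.resize(T["pixels"][165:265,270:370],None,fx=4,fy=4,interpolation=2)]))
E
python3 chk.py pics/d1.png
```

```text
[0.5273 0.0533 0.108 ] [2.6207 0.5053 5.8876] r 0.0493 ang 108.9
side 57 r 0.049 bar 7.5 (start -39)
side 28 r 0.091 bar 122.9 (start -39)
top 18 r 0.100 bar 48.1 (start -39)
top 37 r 0.057 bar 9.4 (start -39)
top 20 r 0.102 bar -45.8 (start -39)
top 9 r 0.101 bar -131.7 (start -39)
top 34 r 0.101 bar 138.6 (start -39)
top 10 r 0.103 bar -139.4 (start -39)
```

View pics/d1.png

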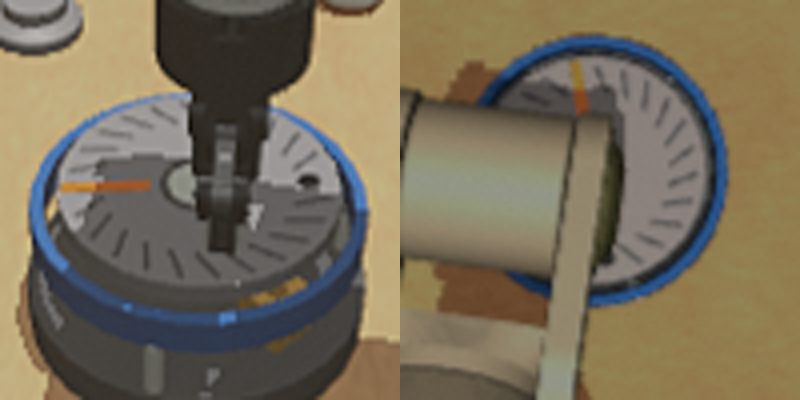

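jog_arm(dr=[[0,0,0],[0,0,0],[0,0,0],[0,0,0],[0,0,0],[0,0,0],[0,0,0],[0,0,0],[0,0,0],[0,0,0]], slide=[[-0.002,-0.0048,0.0007],[-0.0025,-0.0046,0],[-0.0029,-0.0043,0],[-0.0034,-0.004,0],[-0.0038,-0.0036,0],[-0.0041,-0.0032,0],[-0.0044,-0.0027,0],[-0.0047,-0.0022,0],[-0.0049,-0.0017,0],[-0.0051,-0.0012,0]], gripper=[-1,-1,-1,-1,-1,-1,-1,-1,-1,-1])

```text
time_s: 20.95
position: [0.4944, 0.0158, 0.1071]
tool_rot: [[-0.0, 1.0, 0.001], [1.0, 0.0, 0.0], [0.0, 0.001, -1.0]]
ft_force: [-0.6, 3.2, 8.2]
grip_width: -0.0
```

```bash
python3 chk.py pics/d2.png | grep -v 0.10
```

```text
side 61 r 0.052 bar 63.3 (start -39)
side 26 r 0.091 bar 122.9 (start -39)
top 56 r 0.052 bar 63.6 (start -39)
```

View pics/d2.png

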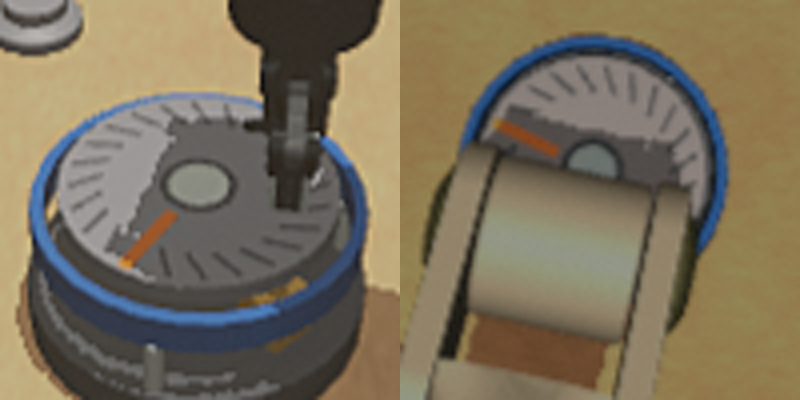

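jog_arm(dr=[[0,0,0],[0,0,0],[0,0,0],[0,0,0],[0,0,0],[0,0,0],[0,0,0],[0,0,0],[0,0,0],[0,0,0]], slide=[[-0.0052,-0.0007,0],[-0.0052,-0.0001,0],[-0.0052,0.0004,0],[-0.0051,0.0009,0],[-0.005,0.0015,0],[-0.0048,0.002,0],[-0.0046,0.0025,0],[-0.0043,0.0029,0],[-0.004,0.0034,0],[-0.0036,0.0038,0]], gripper=[-1,-1,-1,-1,-1,-1,-1,-1,-1,-1])

```text
time_s: 22.05
position: [0.5106, -0.0313, 0.107]
tool_rot: [[-0.0, 1.0, -0.0], [1.0, 0.0, 0.0], [0.0, -0.0, -1.0]]
ft_force: [-2.8, 0.9, 8.0]
grip_width: -0.0001
```

```bash
python3 chk.py pics/d3.png | grep -v 0.10
```

```text
side 59 r 0.052 bar 120.9 (start -39)
side 25 r 0.091 bar 122.8 (start -39)
top 11 r 0.068 bar 120.7 (start -39)
```

Bar at 121° (turned about 160°), force 8 N. Continuing.

jog_arm(dr=[[0,0,0],[0,0,0],[0,0,0],[0,0,0],[0,0,0],[0,0,0],[0,0,0],[0,0,0],[0,0,0],[0,0,0]], slide=[[-0.0032,0.0041,0],[-0.0027,0.0044,0],[-0.0022,0.0047,0],[-0.0017,0.0049,0],[-0.0012,0.0051,0],[-0.0007,0.0052,0],[-0.0001,0.0052,0],[0.0004,0.0052,0],[0.0009,0.0051,0],[0.0015,0.005,0]], gripper=[-1,-1,-1,-1,-1,-1,-1,-1,-1,-1])

```text
time_s: 23.15
position: [0.5596, -0.0407, 0.1071]
tool_rot: [[-0.0, 1.0, -0.0], [1.0, 0.0, -0.001], [-0.001, -0.0, -1.0]]
ft_force: [-4.2, -1.7, 8.7]
grip_width: 0.0
```

```bash
python3 chk.py pics/d4.png | grep -v 0.10
```

```text
side 57 r 0.052 bar 171.5 (start -39)
side 25 r 0.091 bar 123.0 (start -39)
top 18 r 0.034 bar 171.9 (start -39)
```

jog_arm(dr=[[0,0,0],[0,0,0],[0,0,0],[0,0,0],[0,0,0],[0,0,0],[0,0,0],[0,0,0],[0,0,0],[0,0,0]], slide=[[0.002,0.0048,0],[0.0025,0.0046,0],[0.0029,0.0043,0],[0.0034,0.004,0],[0.0038,0.0036,0],[0.0041,0.0032,0],[0.0044,0.0027,0],[0.0047,0.0022,0],[0.0049,0.0017,0],[0.0051,0.0012,0]], gripper=[-1,-1,-1,-1,-1,-1,-1,-1,-1,-1])

```text
time_s: 24.25
position: [0.5926, -0.0032, 0.1074]
tool_rot: [[-0.0, 1.0, 0.002], [1.0, 0.0, -0.002], [-0.002, 0.002, -1.0]]
ft_force: [0.4, -2.9, 9.3]
grip_width: -0.0001
```

```bash
python3 chk.py pics/d5.png | grep -v "r 0.10"
```

```text
[ 0.5926 -0.0032  0.1074] [ 0.4106 -2.8776  9.3481] r 0.0503 ang -11.4
side 44 r 0.050 bar -132.7 (start -39)
side 28 r 0.091 bar 122.9 (start -39)
```

View pics/d5.png

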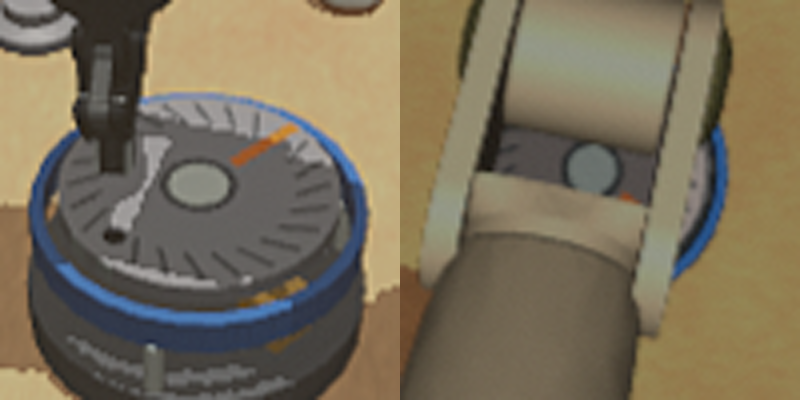

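jog_arm(dr=[[0,0,0],[0,0,0],[0,0,0],[0,0,0],[0,0,0],[0,0,0],[0,0,0],[0,0,0],[0,0,0],[0,0,0]], slide=[[0.0052,0.0007,0],[0.0052,0.0001,0],[0.0052,-0.0004,0],[0.0051,-0.0009,0],[0.005,-0.0015,0],[0.0048,-0.002,0],[0.0046,-0.0025,0],[0.0043,-0.0029,0],[0.004,-0.0034,0],[0.0036,-0.0038,0]], gripper=[-1,-1,-1,-1,-1,-1,-1,-1,-1,-1])

```text
time_s: 25.35
position: [0.5762, 0.0439, 0.1075]
tool_rot: [[-0.0, 1.0, 0.003], [1.0, 0.0, -0.001], [-0.001, 0.003, -1.0]]
ft_force: [1.8, -1.1, 7.5]
grip_width: -0.0001
```

```bash
python3 chk.py pics/d6.png | grep -v "r 0.10"
```

```text
[0.5762 0.0439 0.1075] [ 1.8404 -1.0515  7.4802] r 0.0497 ang 48.5
side 43 r 0.052 bar -75.0 (start -39)
side 27 r 0.091 bar 123.2 (start -39)
top 42 r 0.051 bar -72.7 (start -39)
```

Turned about 324°. Another 60°+.

jog_arm(dr=[[0,0,0],[0,0,0],[0,0,0],[0,0,0],[0,0,0],[0,0,0],[0,0,0],[0,0,0],[0,0,0],[0,0,0]], slide=[[0.0032,-0.0041,0.0003],[0.0027,-0.0044,0],[0.0022,-0.0047,0],[0.0017,-0.0049,0],[0.0012,-0.0051,0],[0.0007,-0.0052,0],[0.0001,-0.0052,0],[-0.0004,-0.0052,0],[-0.0009,-0.0051,0],[-0.0015,-0.005,0]], gripper=[-1,-1,-1,-1,-1,-1,-1,-1,-1,-1])

```text
time_s: 26.45
position: [0.5275, 0.0533, 0.1073]
tool_rot: [[-0.0, 1.0, 0.004], [1.0, 0.0, -0.0], [-0.0, 0.004, -1.0]]
ft_force: [2.7, 1.0, 8.6]
grip_width: 0.0001
```

```bash
python3 chk.py pics/d7.png | grep -v "r 0.10"
```

```text
[0.5275 0.0533 0.1073] [2.6583 1.0078 8.5714] r 0.0492 ang 108.7
side 44 r 0.049 bar -24.7 (start -39)
side 26 r 0.091 bar 122.9 (start -39)
top 36 r 0.055 bar -23.0 (start -39)
```

jog_arm(dr=[[0,0,0],[0,0,0],[0,0,0],[0,0,0],[0,0,0],[0,0,0],[0,0,0],[0,0,0],[0,0,0],[0,0,0]], slide=[[-0.002,-0.0048,0],[-0.0025,-0.0046,0],[-0.0029,-0.0043,0],[-0.0034,-0.004,0],[-0.0038,-0.0036,0],[-0.002,-0.0016,0],[0,0,0],[0,0,0],[0,0,0],[0,0,0]], gripper=[-1,-1,-1,-1,-1,-1,-1,-1,-1,-1])

```text
time_s: 27.55
position: [0.504, 0.0367, 0.107]
tool_rot: [[-0.0, 1.0, 0.002], [1.0, 0.0, -0.0], [-0.0, 0.002, -1.0]]
ft_force: [0.0, 0.1, 9.3]
grip_width: -0.0
```

jog_arm(dr=[[0,0,0],[0,0,0],[0,0,0],[0,0,0],[0,0,0],[0,0,0],[0,0,0],[0,0,0],[0,0,0],[0,0,0]], slide=[[0,0,-0.002],[0,0,-0.005],[0,0,-0.02],[0,0,-0.03],[0,0,-0.03],[0,0,-0.03],[-0.03,-0.02,0],[-0.04,-0.02,0],[-0.04,-0.02,0],[-0.03,0,0]], gripper=[-1,-1,-1,-1,-1,-1,-1,-1,-1,-1])

```text
time_s: 28.55
position: [0.4413, -0.1044, 0.2232]
tool_rot: [[0.001, 1.0, -0.002], [1.0, -0.001, 0.0], [0.0, -0.002, -1.0]]
ft_force: [0.1, 0.0, -0.6]
grip_width: 0.0
```

jog_arm(dr=[[0,0,0],[0,0,0],[0,0,0],[0,0,0],[0,0,0],[0,0,0],[0,0,0],[0,0,0],[0,0,0],[0,0,0]], slide=[[-0.04,-0.02,0],[-0.04,-0.02,0],[-0.04,-0.02,0],[-0.02,0,0],[0,0,0],[0,0,0],[0,0,0],[0,0,0],[0,0,0],[0,0,0]], gripper=[-1,-1,-1,-1,-1,-1,-1,-1,-1,-1])

```text
time_s: 29.55
position: [0.3838, -0.2427, 0.2234]
tool_rot: [[-0.001, 1.0, -0.0], [1.0, 0.001, -0.0], [-0.0, -0.0, -1.0]]
ft_force: [-0.0, -0.3, -0.0]
grip_width: 0.0004
```

```bash
python3 chk.py pics/d8.png | grep -v "r 0.10"
python3 - <<'E'
from h import *
cv2.imwrite("pics/f.png",viewer.get_image("side")["pixels"]);cv2.imwrite("pics/ft.png",viewer.get_image("top")["pixels"])
E
```

```text
[ 0.3838 -0.2427  0.2234] [-0.0278 -0.3238 -0.015 ] r 0.2961 ang -122.6
side 18 r 0.090 bar -140.6 (start -39)
side 44 r 0.052 bar 1.3 (start -39)
side 37 r 0.090 bar 121.7 (start -39)
top 38 r 0.052 bar 5.4 (start -39)
```

View pics/f.png

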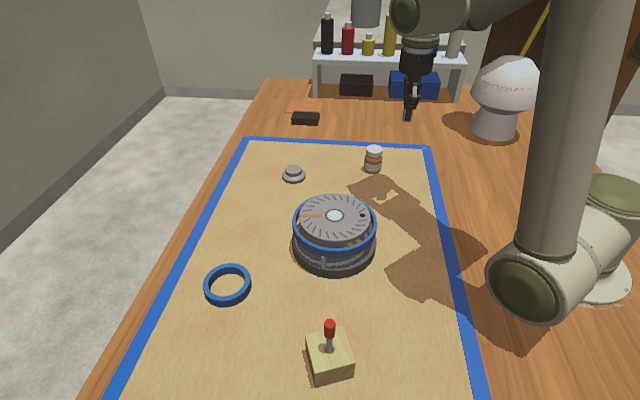

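View pics/ft.png

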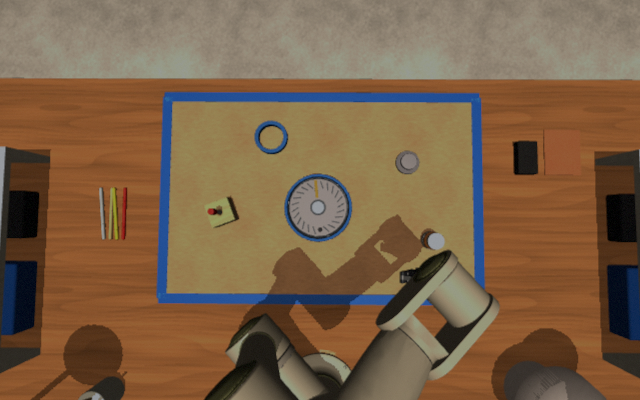

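The pin stands in the holder with its head at (330,325) in the side view. The bar, at (318,188) in the top view, sits about 42° past one full turn. The jar, tape and casting are where they started, and the arm is clear.

```bash
python3 -c "
from rig import env
print(env.close_job())"
```

```text
the job is handed in; nothing more can be done
None
```

The rotor turns freely, and I have handed the job in at about 30 s of robot time.

- **Pin:** I pulled it straight up out of the socket and stood it in the holder hole. Side forces stayed around 1 N, and the last pictures show it upright in the block.
- **Rotor:** I found its face by touch at about 99 mm above the bench. I then dragged it anticlockwise with the shut fingertips at 50 mm radius, at roughly 1 rad/s.
- **Turn achieved:** I followed the orange bar picture by picture. It moved from -39° to about +3°, a total of about 400°.
- **Press force:** It read 6 to 9.3 N at the end of each move. I did not see readings in between.
- **Final state:** The rotor was released and left still, with the arm clear. The jar, tape roll and casting look unmoved in both final pictures.

**Slip:** The fingertips slipped against the rotor by about 13° in the first 60° at 6 N. After I pressed a little harder, the slip was between 2° and 10° per 60°.

**Disagreements:** The side and top views differ by up to 4° on the bar angle, which still leaves the turn well past 360°. The cameras put the rotor face at about 102 mm, roughly 3 mm higher than touch did.

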